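Fill the gap in the dry-block heater

ROBOT

A 6-joint arm with a two-finger parallel gripper is mounted at the origin on the work surface. World frame = base frame: x ahead of the robot, y to its left, z up, the work surface at z = 0. Lengths are in mm, angles in rad, forces in N, time in s.
With the tool pointing down it reaches from about 300 to 825 mm from the base axis. Payload 5.4 kg.
Tool frame: the origin (TCP) lies midway between the tips of the shut fingers; the grasp point (between the pads) lies behind it (manip.tcp_to_grasp is the y of the grasp point in the tool frame, in mm); y points along the fingers, x is the direction in which the jaws open and shut, and the axes are right-handed (so a half turn about y gives the same grasp; the last joint's range is limited). The gripper opens to 92 mm and grips with 3 to 60 N. Pads are 20 mm wide; open, the fingers measure 128 mm over their backs; the gripper's body (75 mm by 189 mm) begins 69 mm behind the grasp point.
Start: joints at [0.942, 0.158, 1.597, -0, 1.386, -0.21], TCP at [233.84, 525.286, 214.601] pointing down, gripper open.
Joint ranges: [-2.91, 2.91], [-0.94, 2.29], [0.18, 2.7], [-1.29, 4.43], [0.17, 2.64], [-3, 3]. Speed limits (rad/s): [2.57, 2.57, 3.14, 3.14, 3.14, 3.14].

INTERFACE

Orientations are given as [roll, pitch, yaw] about the fixed x, y, z axes, in that order (R = Rz(yaw) Ry(pitch) Rx(roll)).
In Python, from rig import manip gives the robot as it stands.
- The arm moves only by the tool move_arm, never from a script. Its argument "moves" is a list of rows, each a list of 3 entries, a list of its own where there are three numbers: the shift along the tool's x, y, z in mm, then the turn, a rotation vector about the tool's x, y, z in rad, then the finger opening in mm, from 0 to 91.9. A call has 1 to 10 rows; each row is the pose to reach, as a shift and turn from the pose commanded when the call began, along the tool's axes at that moment; what a row does not reach only later rows make up. A row lasts 1/8 s, in which the tool goes at most 62.5 mm and 10.7 degrees, less where a joint would pass 70% of its speed; a pose out of reach is approached as far as the arm can. A call with a gripper value outside its range is refused whole. The fingers move at their own pace and stop on an object; the grip force is fixed at half the most. Time passes only in rows, so rows that repeat a pose let the fingers close. It gives the time, the measured TCP pose, the force and the opening at its end, in the units of the state.
- manip.sense(): the state, without advancing time (a new reading comes with each control period).
- manip.camera(name): name is "scene" or "side" or "wrist"; returns a dict with "image" (480x640x3 uint8, red, green, blue), "K" (3x3 intrinsics, pixels), "R" (3x3) and "t" (3): a world point X has camera coordinates R X + t. Camera axes: x right, y down, z forward; pixel columns grow to the right and rows downward; lengths in mm; the calibration is good to about 2 mm. The wrist camera is an equidistant fisheye: a pixel r from the principal point sees the ray r / f radians off the axis. A picture is of the moment at which its call begins. There is no depth.
- manip.hand_in(): hands the job in, once; it reports no verdict.
The state is a dict: "clock": time; "qpos": joint angles; "joint_velocities": joint speeds; "joint_efforts": joint torques, N m; "position": TCP position; "orientation": TCP orientation; "wrist_force": force on the tool from outside, world axes, zero at the start; "moment": the same for the moment, N m; "finger_gap": finger opening in mm.
Only numpy, scipy, OpenCV 4.12 (cv2) and the standard library are available. Lean on these libraries where they do the work, as an engineer would, in place of code of your own. Each camera call takes 0.05 s, during which the arm holds its last target. There are 200 camera calls.

TASK

There is a gap left beside the tube block in the heater's well. Try the three aluminium filler blocks to find the one that fills the gap snugly, lower it in, not dropping any, until it sits fully down and flush with the rim, and leave the other two standing upright on the bench. Then press the heater's start key, leaving everything else on the bench where it is.

Things in the scene. Friction and masses are not known exactly. Their poses are not given: they have to be found in the camera images.
- heater: Dry-block heater: white fixed case, 75 mm high; x to its rear, y along the well, z up. Origin: on the bench under the middle of the well. Case from x -105 to +60 mm, y -90 to +90. The well is sunk 50 mm into its top, 94 mm (x) by 105 mm (y), plain upright walls, flat floor 25 mm above the bench. Behind it (x 60 to 168 mm) a 25 mm high grey dock carries two spare tube blocks, 75 mm high.
- well_end (a point): Middle of the well's -y end: on the inner face of that end wall, at rim height (axes as the heater). A fixed drilled tube block, flush with the rim, fills the +y part of the well; the gap runs from here towards +y, x -47 to +47 mm: 29, 39 or 49 mm wide (not told), 5 mm more than one filler. One too thick stops on the rim; the right one goes down with 5 mm play, one too thin with 15 or more.
- filler_thin_centre (a point): Bare aluminium filler block 24 mm thick (its y), 88 long (x), 50 high, standing upright; alike but for thickness. On its top, centred: a lifting rib 56 mm long (x), 12 thick (y), 36 high, so 86 mm high in all. Its lowest 4 mm are 2 mm slimmer all round as a lead-in. About 0.3 kg. Point: its centre, 43 mm above its underside, 25 mm below the middle of the rib. z up; a half turn about z makes no difference.
- filler_mid_centre (a point): Bare aluminium filler block 34 mm thick (its y), 88 long (x), 50 high, standing upright; alike but for thickness. On its top, centred: a lifting rib 56 mm long (x), 12 thick (y), 36 high, so 86 mm high in all. Its lowest 4 mm are 2 mm slimmer all round as a lead-in. About 0.4 kg. Point: its centre, 43 mm above its underside, 25 mm below the middle of the rib. z up; a half turn about z makes no difference.
- filler_thick_centre (a point): Bare aluminium filler block 44 mm thick (its y), 88 long (x), 50 high, standing upright; alike but for thickness. On its top, centred: a lifting rib 56 mm long (x), 12 thick (y), 36 high, so 86 mm high in all. Its lowest 4 mm are 2 mm slimmer all round as a lead-in. About 0.5 kg. Point: its centre, 43 mm above its underside, 25 mm below the middle of the rib. z up; a half turn about z makes no difference.
- start_key_top (a point): Middle of the top of the heater's start key: a round white key, 28 mm across, on a grey collar, at the front of the heater's top, 18 mm above the rim. Pressed straight down; it springs back.
- start_key (a joint): Travel of the start key in m: 0 up, 0.006 fully down (about 5 N). It counts as pressed beyond 0.004.
- leaf_a (a joint): Contact leaf of the tube block with 4 x 3 wide holes: a light sprung steel strip, 30 mm wide, on the block's -y face (the gap's side), hinged at the face's top edge, its foot standing 9 mm out into the gap. 0: standing out; 0.24 rad: pressed flat (about 1.4 N). A snug filler sliding down presses it beyond 0.075 and it holds the filler to the end wall. Parked blocks' leaves stay at 0.
- leaf_b (a joint): Contact leaf of the tube block with 5 x 4 middling holes: a light sprung steel strip, 30 mm wide, on the block's -y face (the gap's side), hinged at the face's top edge, its foot standing 9 mm out into the gap. 0: standing out; 0.24 rad: pressed flat (about 1.4 N). A snug filler sliding down presses it beyond 0.075 and it holds the filler to the end wall. Parked blocks' leaves stay at 0.
- leaf_c (a joint): Contact leaf of the tube block with 7 x 4 narrow holes: a light sprung steel strip, 30 mm wide, on the block's -y face (the gap's side), hinged at the face's top edge, its foot standing 9 mm out into the gap. 0: standing out; 0.24 rad: pressed flat (about 1.4 N). A snug filler sliding down presses it beyond 0.075 and it holds the filler to the end wall. Parked blocks' leaves stay at 0.
- jar_centre (a point): Amber glass jar with a white cap, 60 mm across, 110 mm high; a bystander. This point is its centre, 55 mm above the bench.
- beaker_centre (a point): Glass beaker, 72 mm across, 90 mm high, open at the top; a bystander. This point is its centre, 45 mm above the bench.
- petri_stack_centre (a point): Stack of four clear Petri dishes, 90 mm across, 58 mm high; a bystander. This point is its centre, 29 mm above the bench.
- slide_box_centre (a point): Blue plastic box of slides with a clear lid, 102 x 87 x 40 mm; a bystander. This point is its centre, 20 mm above the bench.
- tube_rack_centre (a point): White tube rack, 200 mm long in its x, 80 mm in its y, tube caps up to 97 mm high; a bystander. This point is its centre, 48 mm above the bench.

How it is judged (in metres and radians):
On the way, in this order (a step that is already met when the one before it is completed fails the run):
1. the filler block that fills the gap is fully down in it (((z of filler_thin_centre in the frame of well_end between -0.011 and -0.0035 m and x of filler_thin_centre in the frame of well_end between -0.006 and 0.006 m and y of filler_thin_centre in the frame of well_end between 0.009 and 0.02 m and angle between filler_thin_centre's own z axis and vertical below 0.06 rad and angle between the x axis of filler_thin_centre and the x axis of well_end, either way round below 0.07 rad) or (z of filler_mid_centre in the frame of well_end between -0.011 and -0.0035 m and x of filler_mid_centre in the frame of well_end between -0.006 and 0.006 m and y of filler_mid_centre in the frame of well_end between 0.014 and 0.025 m and angle between filler_mid_centre's own z axis and vertical below 0.06 rad and angle between the x axis of filler_mid_centre and the x axis of well_end, either way round below 0.07 rad) or (z of filler_thick_centre in the frame of well_end between -0.011 and -0.0035 m and x of filler_thick_centre in the frame of well_end between -0.006 and 0.006 m and y of filler_thick_centre in the frame of well_end between 0.019 and 0.03 m and angle between filler_thick_centre's own z axis and vertical below 0.06 rad and angle between the x axis of filler_thick_centre and the x axis of well_end, either way round below 0.07 rad)) and value of joint any of leaf_a, leaf_b, leaf_c above 0.075 rad), for 0.2 s.
2. then the start key is pressed (all of step 1 and value of joint start_key above 0.004 m), for 0.05 s.
At the end, for the whole second after the job is handed in: The filler block that leaves 5 mm of play is in the gap by the end wall, pressing the contact leaf, released, at rest, fully down (top within 3.5 mm of the rim), square and upright (0.06 rad); the other two stand upright (0.08 rad) on the bench itself, not on the heater or its dock, at rest ((((z of filler_thin_centre in the frame of well_end between -0.011 and -0.0035 m and x of filler_thin_centre in the frame of well_end between -0.006 and 0.006 m and y of filler_thin_centre in the frame of well_end between 0.009 and 0.02 m and angle between filler_thin_centre's own z axis and vertical below 0.06 rad and angle between the x axis of filler_thin_centre and the x axis of well_end, either way round below 0.07 rad) and value of joint any of leaf_a, leaf_b, leaf_c above 0.075 rad and (height (world z) of filler_mid_centre between 0.038 and 0.048 m and angle between filler_mid_centre's own z axis and vertical below 0.08 rad) and (height (world z) of filler_thick_centre between 0.038 and 0.048 m and angle between filler_thick_centre's own z axis and vertical below 0.08 rad) and linear speed of each of filler_thin, filler_mid, filler_thick below 0.02 m/s) or ((z of filler_mid_centre in the frame of well_end between -0.011 and -0.0035 m and x of filler_mid_centre in the frame of well_end between -0.006 and 0.006 m and y of filler_mid_centre in the frame of well_end between 0.014 and 0.025 m and angle between filler_mid_centre's own z axis and vertical below 0.06 rad and angle between the x axis of filler_mid_centre and the x axis of well_end, either way round below 0.07 rad) and value of joint any of leaf_a, leaf_b, leaf_c above 0.075 rad and (height (world z) of filler_thin_centre between 0.038 and 0.048 m and angle between filler_thin_centre's own z axis and vertical below 0.08 rad) and (height (world z) of filler_thick_centre between 0.038 and 0.048 m and angle between filler_thick_centre's own z axis and vertical below 0.08 rad) and linear speed of each of filler_thin, filler_mid, filler_thick below 0.02 m/s) or ((z of filler_thick_centre in the frame of well_end between -0.011 and -0.0035 m and x of filler_thick_centre in the frame of well_end between -0.006 and 0.006 m and y of filler_thick_centre in the frame of well_end between 0.019 and 0.03 m and angle between filler_thick_centre's own z axis and vertical below 0.06 rad and angle between the x axis of filler_thick_centre and the x axis of well_end, either way round below 0.07 rad) and value of joint any of leaf_a, leaf_b, leaf_c above 0.075 rad and (height (world z) of filler_thin_centre between 0.038 and 0.048 m and angle between filler_thin_centre's own z axis and vertical below 0.08 rad) and (height (world z) of filler_mid_centre between 0.038 and 0.048 m and angle between filler_mid_centre's own z axis and vertical below 0.08 rad) and linear speed of each of filler_thin, filler_mid, filler_thick below 0.02 m/s))); the robot touches nothing.
It fails at once if a bystander (jar, beaker, Petri dishes, slide box or tube rack) is moved by more than 30 mm (distance of any of jar_centre, beaker_centre, petri_stack_centre, slide_box_centre, tube_rack_centre from where it was at the start of the episode above 0.03 m).
It fails at once if a filler block is dropped into the well (faster than 0.65 m/s in it) ((distance between filler_thin_centre and well_end below 0.05 m and linear speed of filler_thin above 0.65 m/s) or (distance between filler_mid_centre and well_end below 0.05 m and linear speed of filler_mid above 0.65 m/s) or (distance between filler_thick_centre and well_end below 0.05 m and linear speed of filler_thick above 0.65 m/s)).
It also fails if it takes over 70 s, if anything falls off the work surface, if the arm or the gripper's body presses on something with over 40 N, if the wrist force passes 120 N, or if a joint passes its speed limit or range.

## Working session

There is one attempt and no reset: what is moved stays moved. The work goes in short steps, Python scripts to look and compute and a tool call to move; the robot and the scene stay as the last step left them, time stands still between calls to the robot, and variables do not carry over. Pictures are saved under pics/ and viewed, about 8 in all and at most 12, crops included, and the job is handed in when it is done.

Besides the shell and the picture viewer there is one more tool, called after "Call:" by a JSON object that holds its "op" and its "data", one argument or row to a line. move_arm: Moves the arm, as the interface text tells. Its arguments: {"type":"object","properties":{"moves":{"type":"array"}},"required":["moves"]}

```bash
ls && mkdir -p pics && python3 - <<'E'
from rig import manip
import cv2,numpy as np
print(manip.sense()); print(manip.tcp_to_grasp)
np.set_printoptions(suppress=True,precision=4)
for n in("scene","side","wrist"):
    c=manip.camera(n); cv2.imwrite(f"pics/{n}0.png",c["image"][:,:,::-1]); print(n,c["K"].tolist(),c["R"].round(5).tolist(),c["t"])
E
```

```text
pics
{'clock': 0.0, 'qpos': array([ 9.41887760e-01,  1.59045669e-01,  1.59821921e+00,  8.08249531e-06,
        1.38621640e+00, -2.10130827e-01]), 'joint_velocities': array([ 0.00101729,  0.00027471, -0.00068212, -0.00231095,  0.00042929,
       -0.00225163]), 'joint_efforts': array([ 4.36607061e-04, -3.85569763e+01, -3.22105086e+01,  7.02614221e-02,
        3.76610679e-02, -1.24204007e-04]), 'position': array([233.47549487, 524.77796459, 213.62735898]), 'orientation': array([-1.57039461,  0.00184543,  1.15201747]), 'wrist_force': array([ 0.85363739, -0.05873011, -0.80405523]), 'moment': array([-0.01172983,  0.0070298 , -0.02775635]), 'finger_gap': 91.65190665409013}
-18.700000000000003
scene [[508.10370726795287, 0.0, 314.459171558], [0.0, 508.10370726795287, 237.6382795772034], [0.0, 0.0, 1.0]] [[-0.21444, 0.97661, -0.01559], [0.70953, 0.14478, -0.68965], [-0.67126, -0.15894, -0.72398]] [ 112.0323 -356.4451 1753.1541]
side [[571.147890356385, 0.0, 318.83745663877636], [0.0, 571.147890356385, 241.3716306251974], [0.0, 0.0, 1.0]] [[0.93057, -0.36599, -0.0097], [-0.26766, -0.66201, -0.70008], [0.24979, 0.65407, -0.714]] [-512.5328  206.6741 1496.2862]
wrist [[371.64829954431775, 0.0, 314.9815365321839], [0.0, 371.64829954431775, 238.34672964770667], [0.0, 0.0, 1.0]] [[0.40643, 0.91368, -0.00121], [0.87918, -0.39072, 0.27274], [0.24872, -0.11191, -0.96209]] [-574.4286  -31.4656  390.628 ]
```

View pics/scene0.png

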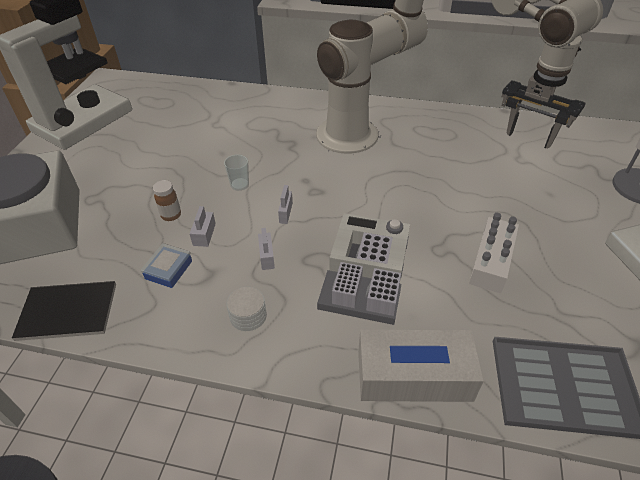

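View pics/side0.png

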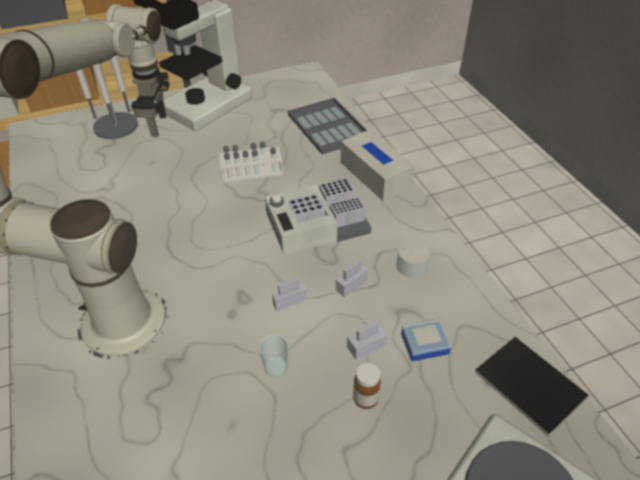

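The scene view shows the heater at about (365,260), with its well gap on the image-left side of the tube block. The three fillers are at about (203,228), (285,205) and (266,250). The side view agrees. I'll enlarge these regions.

```bash
python3 - <<'E'
import cv2,numpy as np
s=cv2.imread("pics/scene0.png");d=cv2.imread("pics/side0.png")
def p(im,x,y,w,h): return cv2.resize(im[y:y+h,x:x+w],(400,300),interpolation=cv2.INTER_CUBIC)
m=np.vstack([np.hstack([p(s,185,180,120,90),p(s,310,210,120,90)]),np.hstack([p(d,265,255,132,99),p(d,262,175,112,84)])])
cv2.imwrite("pics/mos1.png",m)
E
```

```text
(no output)
```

View pics/mos1.png

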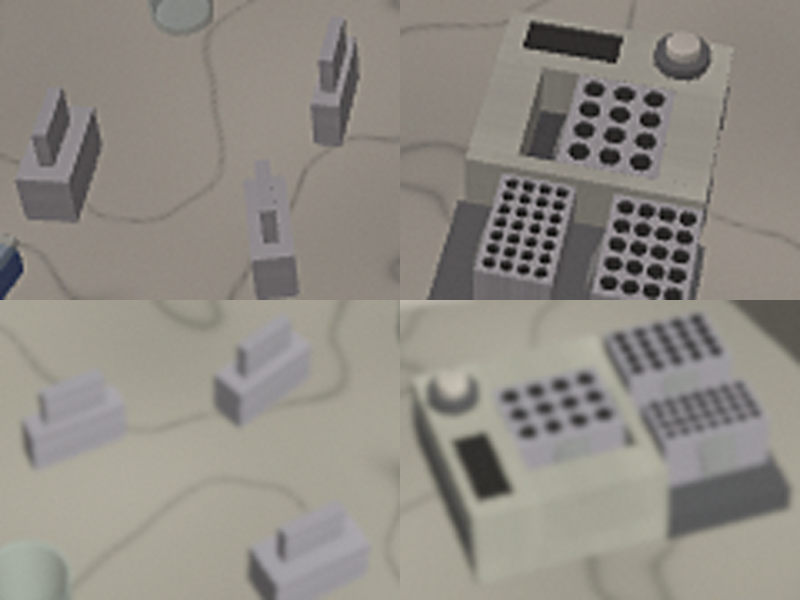

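Scene panel: the gap beside the 4x3 block spans about 37 of 134 px across the well, which suggests 29 mm. The block at scene (285,205) looks thinnest, the left one thickest. Next I'll fit the poses.

```bash
cat > h.py <<'E'
import numpy as np,cv2
from scipy.optimize import least_squares
from scipy.spatial.transform import Rotation as Ro
def proj(c,X):
    P=np.atleast_2d(X)@c["R"].T+c["t"];return np.c_[P[:,0]/P[:,2]*c["K"][0,0]+c["K"][0,2],P[:,1]/P[:,2]*c["K"][1,1]+c["K"][1,2]]
def fish(c,X):
    P=np.atleast_2d(X)@c["R"].T+c["t"];r=np.hypot(P[:,0],P[:,1]);k=c["K"][0,0]*np.arctan2(r,P[:,2])/r
    return np.c_[P[:,0]*k,P[:,1]*k]+c["K"][:2,2]
def back(c,uv,z,fisheye=False):
    d=(np.array(uv,float)-c["K"][:2,2])/c["K"][0,0]
    if fisheye:
        r=np.hypot(*d);v=np.r_[d*np.sin(r)/r,np.cos(r)]
    else: v=np.r_[d,1]
    o=-c["R"].T@c["t"];v=c["R"].T@v
    return o+v*(z-o[2])/v[2]
def place(p,L):
    c,s=np.cos(p[2]),np.sin(p[2]);L=np.atleast_2d(np.array(L,float))
    return np.c_[p[0]+c*L[:,0]-s*L[:,1],p[1]+s*L[:,0]+c*L[:,1],L[:,2]]
def fit(obs,p0):  # obs: list of (cam,projfn,Local Nx3,uv Nx2)
    f=lambda p:np.concatenate([(fn(c,place(p,L))-uv).ravel() for c,fn,L,uv in obs])
    r=least_squares(f,p0,x_scale=[100,100,1],loss="soft_l1");return r.x,np.sqrt(np.mean(f(r.x)**2)),f(r.x)
E
python3 - <<'E'
from h import *
from rig import manip
np.set_printoptions(suppress=True,precision=2)
s=manip.camera("scene");d=manip.camera("side");o=-s["R"].T@s["t"]
TR=lambda a:np.array([[310+(u-400)*.3,210+v*.3] for u,v in a])
TL=lambda a:np.array([[185+u*.3,180+v*.3] for u,v in a])
BL=lambda a:np.array([[265+u*.33,255+(v-300)*.33] for u,v in a])
BR=lambda a:np.array([[262+(u-400)*.28,175+(v-300)*.28] for u,v in a])
H=[(s,proj,[(-105,-90,75),(-105,90,75),(60,-90,75),(60,90,75),(-47,-52.5,75),(47,-52.5,75)],TR([(510,14),(733,48),(468,158),(707,208),(537,68),(520,157)])),
 (d,proj,[(-105,-90,75),(60,-90,75),(-105,90,75)],BR([(472,515),(665,475),(415,378)]))]
x,e,r=fit(H,[500,0,0]);print("heater",x,e,r)
kp=place(x,[(-80,50,93)])
print("key",back(s,TR([(683,45)])[0],93),back(d,BR([(452,383)])[0],93),"well_end",place(x,[(0,-52.5,75)]))
def F(n,t,a,b,p0):
    L=[(44,-t/2,50),(44,t/2,50),(44-2,-t/2+2,0),(44-2,t/2-2,0)]
    M=[(-44,-t/2,50),(44,-t/2,50)]
    x,e,r=fit([(s,proj,L,TL(a)),(d,proj,M,BL(b))],p0);print(n,x,e,r)
q=back(s,(285,205),50)
F("thin",24,[(313,92),(340,100),(315,138),(338,145)],[(25,425),(125,402)],[*q[:2],0])
F("mid",34,[(252,258),(297,258),(256,293),(297,295)],[(240,395),(310,352)],[*back(s,(266,250),50)[:2],0])
F("thick",44,[(20,170),(83,182),(25,217),(78,220)],[(270,570),(368,540)],[*back(s,(203,228),50)[:2],0])
for n,uv,z in(("jar",(168,200),55),("beaker",(237,172),45)):print(n,back(s,uv,z))
E
```

```text
heater [576.86 155.47  -0.03] 1.0017119068809477 [ 0.26 -0.8   0.16 -0.06 -1.08  0.62 -0.4  -1.28  1.55  0.22 -0.82 -0.24
  0.28  0.09  1.15 -2.61 -1.15 -1.12]
key [498.26 209.83  93.  ] [498.09 205.07  93.  ] well_end [[575.05 103.    75.  ]]
thin [ 422.07 -101.58   -0.06] 1.101473897115641 [-0.88  2.31 -0.84  1.44  0.57  0.86  0.29  0.03 -1.13  0.61 -1.69 -0.05]
mid [ 599.32 -115.02    0.37] 1.199313697199896 [-0.65  0.2  -0.93 -1.47  0.61  1.59 -0.35 -0.47 -0.33 -0.3  -0.23 -3.21]
thick [ 554.5  -304.01    0.04] 1.6122876627274398 [-0.73  1.95 -3.98  0.23  2.19  0.02  0.15  0.84 -0.82  1.93 -0.87 -0.56]
jar [ 492.86 -434.02   55.  ]
beaker [ 322.15 -285.16   45.  ]
```

Call:
{"op": "move_arm", "data": {
  "moves": [
    [[-237, -35, -506], [0, -0.36, 0], 91],
    [[-237, -35, -506], [0, -0.36, 0], 91],
    [[-237, -35, -506], [0, -0.36, 0], 91],
    [[-237, -35, -506], [0, -0.36, 0], 91],
    [[-237, -35, -506], [0, -0.36, 0], 91],
    [[-237, -35, -506], [0, -0.36, 0], 91],
    [[-237, -35, -506], [0, -0.36, 0], 91],
    [[-237, -35, -506], [0, -0.36, 0], 91],
    [[-237, -35, -506], [0, -0.36, 0], 91],
    [[-237, -35, -506], [0, -0.36, 0], 91]
  ]
}}

```text
clock: 1.5
position: [601.5, 99.7, 249.3]
orientation: [-1.571, 0.001, 1.507]
wrist_force: [-0.4, 1.1, -0.1]
finger_gap: 91.4
```

```bash
cat > snap.py <<'E'
import sys,cv2,pickle
from rig import manip
n=sys.argv[1];c=manip.camera(sys.argv[2] if len(sys.argv)>2 else "wrist");cv2.imwrite(f"pics/{n}.png",c["image"][:,:,::-1]);pickle.dump(c,open(n+".pkl","wb"))
s=manip.sense();print(s["clock"],s["position"].round(1),s["orientation"].round(3),s["wrist_force"].round(1),round(s["finger_gap"],1))
E
python3 snap.py w1
```

```text
1.55 [600.9 100.8 249.2] [-1.57   0.     1.509] [-0.4 -1.1  0.2] 91.2
```

View pics/w1.png

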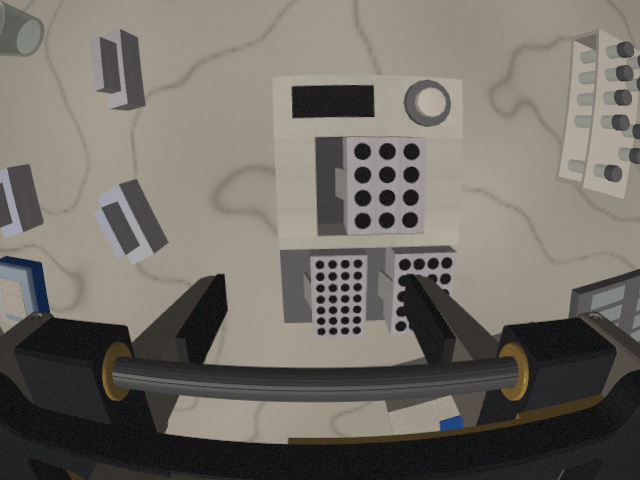

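The wrist view shows the well's -y edge at u=316, the block's gap face at 344 and the +y wall at 425, so the gap is about 28 mm and the thin filler is the one. The key top is at (431,101) and the thin filler at about (118,70).

```bash
python3 - <<'E'
from h import *
import pickle
np.set_printoptions(suppress=True,precision=3)
w=pickle.load(open("w1.pkl","rb"))
L=[(-105,-90,75),(-105,90,75),(60,-90,75),(60,90,75),(-47,-52.5,75),(47,-52.5,75),(-47,52.5,75),(47,52.5,75)]
uv=np.array([(273,77),(463,79),(279,249),(461,248),(316,137),(317,235),(424,137),(426,233)],float)
x,e,r=fit([(w,fish,L,uv)],[577,155,0]);print("heater",x,e,r.round(1))
print("well_end",place(x,[(0,-52.5,75)]),"key",back(w,(431,101),93,1))
a,b=back(w,(343.5,137),75,1),back(w,(344.5,234),75,1)
q=lambda p:(p[1]-x[1])*np.cos(x[2])-(p[0]-x[0])*np.sin(x[2])+52.5
print("gap",q(a),q(b))
for t in ((-23),):print(fish(w,place([422,-101,-.06],[(-28,0,86),(28,0,86)])))
E
```

```text
heater [575.387 155.584  -0.038] 1.4707232985990923 [-0.1 -0.7 -0.2  0.5  0.8  0.5 -3.  -3.2 -0.4 -0.3  1.   0.7  3.   0.
 -1.8  0.2]
well_end [[573.385 103.123  75.   ]] key [497.483 209.602  93.   ]
gap 25.58469999940598 25.538100783043106
[[102.435  32.756]
 [100.929  85.659]]
```

Call:
{"op": "move_arm", "data": {
  "moves": [
    [[-212, 50, 138], [0, 0, 0], 50],
    [[-212, 50, 138], [0, 0, 0], 50],
    [[-212, 50, 138], [0, 0, 0], 50],
    [[-212, 50, 138], [0, 0, 0], 50],
    [[-212, 50, 138], [0, 0, 0], 50],
    [[-212, 50, 138], [0, 0, 0], 50]
  ]
}}

```text
clock: 2.3
position: [449.5, -99.5, 199.7]
orientation: [-1.571, -0.001, 1.512]
wrist_force: [0.3, 0.8, 0.3]
finger_gap: 49.4
```

```bash
python3 snap.py w2
```

```text
2.35 [450.  -99.3 200. ] [-1.572 -0.     1.513] [-0.4  0.3 -0.5] 49.9
```

View pics/w2.png

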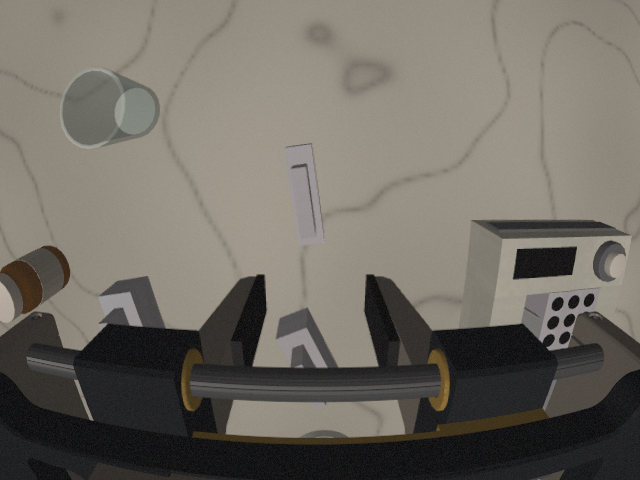

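```bash
python3 -c "
import cv2
a=cv2.imread('pics/w2.png')[135:255,250:370];a=cv2.convertScaleAbs(a,alpha=1.6,beta=-60);cv2.imwrite('pics/w2c.png',cv2.resize(a,(600,600),interpolation=cv2.INTER_CUBIC))"
```

```text
(no output)
```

View pics/w2c.png

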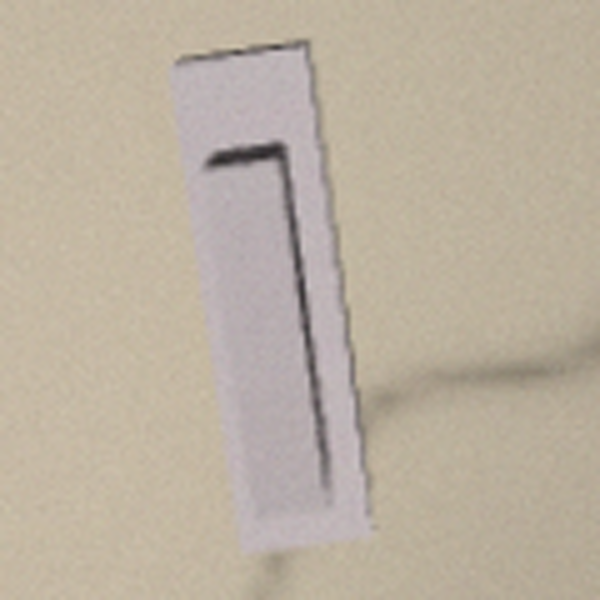

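```bash
python3 - <<'E'
from h import *
import pickle
np.set_printoptions(suppress=True,precision=3)
w=pickle.load(open("w2.pkl","rb"))
T=lambda a:np.array([(250+u/5,135+v/5) for u,v in a])
# image left = world -y, image up = towards robot
B=[(-44,-12,50),(-44,12,50),(44,12,50),(44,-12,50)];R=[(-28,-6,86),(-28,6,86),(28,6,86),(28,-6,86)]
b=T([(174,64),(308,43),(372,528),(243,551)]);r=T([(204,168),(284,157),(330,508),(252,517)])
for o in([(w,fish,B,b)],[(w,fish,R,r)],[(w,fish,B,b),(w,fish,R,r)]):
    x,e,q=fit(o,[422,-101,-.1]);print(x,e,q.round(1))
H=[(-105,-90,75),(-105,90,75)]
print(fish(w,place([575.4,155.6,-.038],H)))
E
```

```text
[ 424.708 -106.716    0.073] 0.5881957458290601 [-0.7 -0.6  0.3 -0.2  0.5  1.2 -0.2 -0. ]
[ 424.86  -106.847    0.066] 0.19612594439559652 [ 0.2 -0.2 -0.2  0.  -0.3  0.1  0.3  0.1]
[ 424.807 -106.788    0.07 ] 0.462261474569171 [-0.7 -0.5  0.4 -0.1  0.3  1.4 -0.4  0.1  0.1 -0.2 -0.3 -0.1 -0.1 -0.
  0.5  0. ]
[[503.024 238.644]
 [631.943 235.386]]
```

Call:
{"op": "move_arm", "data": {
  "moves": [
    [[-7.7, 50, 24.3], [0, -0.129, 0], 50],
    [[-7.7, 90, 24.3], [0, -0.129, 0], 50],
    [[-7.7, 120, 24.3], [0, -0.129, 0], 50],
    [[-7.7, 138, 24.3], [0, -0.129, 0], 50],
    [[-7.7, 144, 24.3], [0, -0.129, 0], 50],
    [[-7.7, 144, 24.3], [0, -0.129, 0], 50],
    [[-7.7, 144, 24.3], [0, -0.129, 0], 8],
    [[-7.7, 144, 24.3], [0, -0.129, 0], 8],
    [[-7.7, 144, 24.3], [0, -0.129, 0], 8],
    [[-7.7, 144, 24.3], [0, -0.129, 0], 8]
  ]
}}

```text
clock: 3.6
position: [424.9, -106.9, 55.8]
orientation: [-1.571, 0.0, 1.641]
wrist_force: [0.4, 0.2, 0.1]
finger_gap: 11.8
```

```bash
python3 -c "
from rig import manip
s=manip.sense();print(s)"
```

```text
{'clock': 3.6, 'qpos': array([-5.23715361e-01, -2.06755942e-03,  2.10822790e+00, -7.54418385e-06,
        1.03511773e+00, -2.16448460e+00]), 'joint_velocities': array([ 3.24862345e-05,  1.75715196e-03,  2.06405037e-03, -6.38904114e-03,
       -2.84844845e-03,  5.68936851e-03]), 'joint_efforts': array([ 1.83982369e-01, -2.70119101e+01, -2.70650536e+01,  4.49007656e-02,
        1.18260467e-01,  5.38442589e-03]), 'position': array([ 424.86884198, -106.90868734,   55.76820367]), 'orientation': array([-1.57105345e+00,  1.81364157e-04,  1.64077306e+00]), 'wrist_force': array([0.38331407, 0.180055  , 0.06896553]), 'moment': array([0.04303986, 0.02863093, 0.06793584]), 'finger_gap': 11.847131374070045}
```

Rib gripped at 11.8 mm. I'll refine the heater pose from an enlarged crop of w1.

```bash
python3 -c "
import cv2
a=cv2.imread('pics/w1.png')[65:260,265:475];cv2.imwrite('pics/w1c.png',cv2.resize(a,None,fx=3,fy=3,interpolation=cv2.INTER_CUBIC))"
```

```text
(no output)
```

View pics/w1c.png

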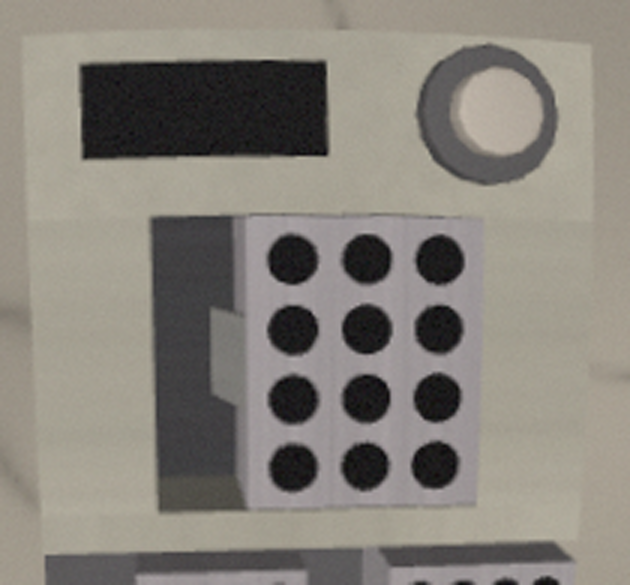

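Call:
{"op": "move_arm", "data": {
  "moves": [
    [[0, -10, 0], [0, 0, 0], 8],
    [[0, -40, 0], [0, 0, 0], 8],
    [[0, -80, 0], [0, 0, 0], 8],
    [[0, -120, 0], [0, 0, 0], 8],
    [[0, -140, 0], [0, 0, 0], 8],
    [[0, -140, 0], [0, 0, 0], 8]
  ]
}}

```text
clock: 4.35
position: [425.7, -107.3, 197.4]
orientation: [-1.574, 0.002, 1.641]
wrist_force: [0.0, -0.4, -3.5]
finger_gap: 11.8
```

```bash
python3 - <<'E'
from h import *
import pickle
np.set_printoptions(suppress=True,precision=3)
w=pickle.load(open("w1.pkl","rb"))
T=lambda a:np.array([(265+(u+.5)/3-.5,65+(v+.5)/3-.5) for u,v in a])
C=[(-105,-90,75),(-105,90,75),(60,-90,75),(60,90,75)];W=[(-47,-52.5,75),(47,-52.5,75),(-47,52.5,75),(47,52.5,75)]
c=T([(22,38),(592,45),(45,543),(577,540)]);v=T([(150,217),(158,512),(482,217),(476,508)])
for o in([(w,fish,C,c)],[(w,fish,W,v)],[(w,fish,C,c),(w,fish,W,v)]):
    x,e,q=fit(o,[575,155,-.03]);print(x,e,q.round(1),"well_end",place(x,[(0,-52.5,75)]))
for p in T([(150,217),(158,512),(247,215),(248,508),(482,217),(476,508)]):print(back(w,p,75,1))
print("key",back(w,T([(500,112)])[0],93,1))
E
```

```text
[575.349 154.863  -0.038] 1.4177662675777014 [ 0.1 -1.   0.1 -0.3 -0.6  3.8  0.4  0.1] well_end [[573.36  102.401  75.   ]]
[575.504 154.609  -0.038] 0.39979861572217684 [-0.2 -0.1 -0.4  0.5  0.7  0.1 -0.1 -0.6] well_end [[573.507 102.147  75.   ]]
[575.443 154.728  -0.038] 1.0615877891893053 [-0.  -0.9 -0.  -0.2 -0.7  3.9  0.3  0.2 -0.  -0.2 -0.2  0.5  0.8  0.1
  0.1 -0.7] well_end [[573.448 102.266  75.   ]]
[526.634 104.072  75.   ]
[619.973 100.731  75.   ]
[527.655 133.706  75.   ]
[620.449 129.622  75.   ]
[530.389 208.193  75.   ]
[625.094 205.346  75.   ]
key [498.392 209.87   93.   ]
```

Call:
{"op": "move_arm", "data": {
  "moves": [
    [[50, 0, -40], [0, 0.108, 0], 8],
    [[100, 0, -77], [0, 0.108, 0], 8],
    [[150, 0, -116], [0, 0.108, 0], 8],
    [[190, 0, -147], [0, 0.108, 0], 8],
    [[212.5, 0, -164.5], [0, 0.108, 0], 8],
    [[212.5, 20, -164.5], [0, 0.108, 0], 8],
    [[212.5, 40, -164.5], [0, 0.108, 0], 8],
    [[212.5, 52, -164.5], [0, 0.108, 0], 8],
    [[212.5, 52, -164.5], [0, 0.108, 0], 8]
  ]
}}

```text
clock: 5.48
position: [572.6, 116.6, 141.7]
orientation: [-1.567, 0.0, 1.533]
wrist_force: [1.0, 0.6, -2.0]
finger_gap: 11.9
```

```bash
python3 snap.py s3 scene && python3 snap.py d3 side && python3 snap.py w3 wrist && python3 -c "
import cv2,numpy as np
p=lambda n,x,y,w,h,W,H:cv2.resize(cv2.imread(f'pics/{n}.png')[y:y+h,x:x+w],(W,H),interpolation=cv2.INTER_CUBIC)
m=np.hstack([np.vstack([p('s3',320,195,100,75,400,300),p('d3',255,170,100,75,400,300)]),p('w3',200,60,240,360,400,600)])
cv2.imwrite('pics/m3.png',m)"
```

```text
5.525 [573.5 116.6 143. ] [-1.569  0.     1.533] [-0.5 -0.2 -3.6] 12.0
5.575 [574.2 116.6 143.9] [-1.571 -0.     1.533] [-1.1 -1.3 -2.3] 11.7
5.625 [574.5 116.6 144.4] [-1.572 -0.     1.533] [ 0.3 -0.3 -2.1] 12.0
```

View pics/m3.png

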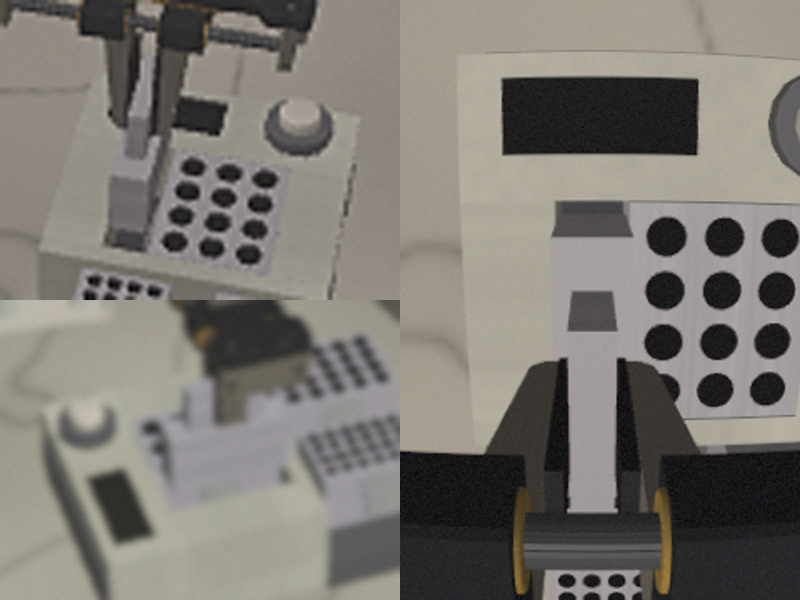

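In the wrist crop the block's centre (u≈593) lines up with the gap's centre (556–630), so I'll lower it with force checks.

Call:
{"op": "move_arm", "data": {
  "moves": [
    [[0, 7, 0], [0, 0, 0], 8],
    [[0, 14, 0], [0, 0, 0], 8],
    [[0, 19, 0], [0, 0, 0], 8],
    [[0, 23, 0], [0, 0, 0], 8],
    [[0, 23, 0], [0, 0, 0], 8]
  ]
}}

```text
clock: 6.25
position: [573.7, 116.7, 120.1]
orientation: [-1.57, 0.0, 1.533]
wrist_force: [-0.7, 0.5, -3.1]
finger_gap: 12.1
```

Call:
{"op": "move_arm", "data": {
  "moves": [
    [[0, 8, 0], [0, 0, 0], 8],
    [[0, 16, 0], [0, 0, 0], 8],
    [[0, 24, 0], [0, 0, 0], 8],
    [[0, 31, 0], [0, 0, 0], 8],
    [[0, 36, 0], [0, 0, 0], 8],
    [[0, 36, 0], [0, 0, 0], 8],
    [[0, 36, 0], [0, 0, 0], 8]
  ]
}}

```text
clock: 7.12
position: [573.8, 116.7, 84.5]
orientation: [-1.57, 0.0, 1.533]
wrist_force: [0.1, -2.5, -3.5]
finger_gap: 11.8
```

Call:
{"op": "move_arm", "data": {
  "moves": [
    [[0, 2, 0], [0, 0, 0], 8],
    [[0, 4, 0], [0, 0, 0], 8],
    [[0, 5, 0], [0, 0, 0], 8],
    [[0, 5, 0], [0, 0, 0], 8]
  ]
}}

```text
clock: 7.62
position: [574.4, 116.8, 81.0]
orientation: [-1.571, 0.0, 1.533]
wrist_force: [-4.2, -1.0, 7.0]
finger_gap: 11.8
```

Call:
{"op": "move_arm", "data": {
  "moves": [
    [[0, 0, 0], [0, 0, 0], 30],
    [[0, 0, 0], [0, 0, 0], 30],
    [[0, 0, 0], [0, 0, 0], 30],
    [[0, -10, 0], [0, 0, 0], 30],
    [[0, -40, 0], [0, 0, 0], 30],
    [[0, -80, 0], [0, 0, 0], 30],
    [[0, -110, 60], [0, 0, 0], 30],
    [[0, -110, 60], [0, 0, 0], 30],
    [[0, -110, 60], [0, 0, 0], 10]
  ]
}}

```text
clock: 8.75
position: [514.5, 119.0, 190.1]
orientation: [-1.572, -0.0, 1.533]
wrist_force: [0.2, -0.5, 0.2]
finger_gap: 21.9
```

```bash
python3 snap.py s4 scene && python3 snap.py d4 side && python3 snap.py w4 wrist && python3 -c "
import cv2,numpy as np
p=lambda n,x,y,w,h,W,H:cv2.resize(cv2.imread(f'pics/{n}.png')[y:y+h,x:x+w],(W,H),interpolation=cv2.INTER_CUBIC)
m=np.hstack([np.vstack([p('s4',320,195,100,75,400,300),p('d4',255,170,100,75,400,300)]),p('w4',230,110,200,300,400,600)])
cv2.imwrite('pics/m4.png',m)"
```

```text
8.8 [514.6 118.9 189.5] [-1.571 -0.     1.533] [ 0.3  0.4 -0.3] 17.9
8.85 [514.5 118.8 189.1] [-1.57   0.     1.533] [ 0.3  0.  -0.7] 14.3
8.9 [514.5 118.8 188.8] [-1.57   0.     1.533] [ 0.2  0.2 -0.4] 10.7
```

View pics/m4.png

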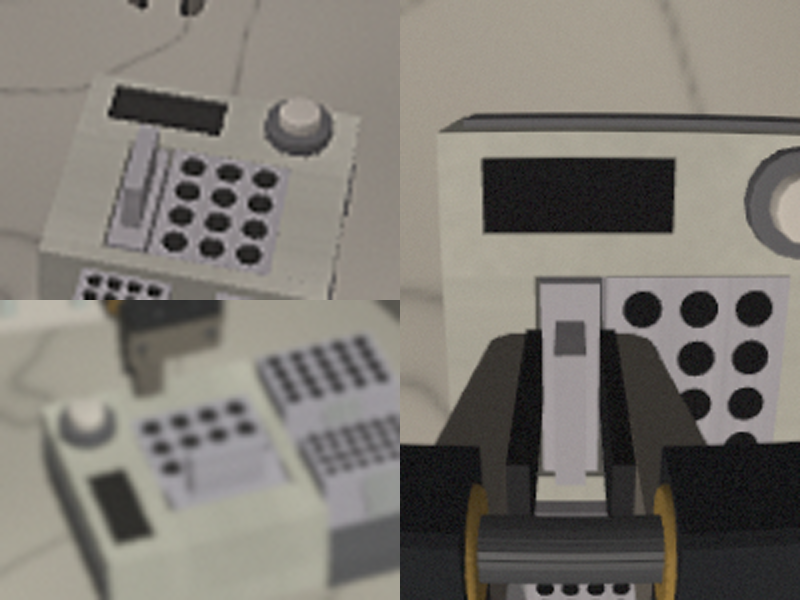

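The filler is flush in the gap in all three views, square, with a rim showing on each side. Next is the key.

Call:
{"op": "move_arm", "data": {
  "moves": [
    [[45, 0, 10], [0, 0, 0], 0],
    [[90, 10, 19], [0, 0, 0], 0],
    [[90, 50, 19], [0, 0, 0], 0],
    [[90, 75, 19], [0, 0, 0], 0],
    [[90, 88, 19], [0, 0, 0], 0],
    [[90, 94, 19], [0, 0, 0], 0],
    [[90, 98, 19], [0, 0, 0], 0],
    [[90, 100, 19], [0, 0, 0], 0],
    [[90, 100, 19], [0, 0, 0], 0]
  ]
}}

```text
clock: 10.02
position: [499.0, 209.6, 91.3]
orientation: [-1.572, 0.0, 1.533]
wrist_force: [-4.9, -1.0, 8.4]
finger_gap: 0.4
```

Call:
{"op": "move_arm", "data": {
  "moves": [
    [[0, 0, 0], [0, 0, 0], 0],
    [[0, 1, 0], [0, 0, 0], 0],
    [[0, 1, 0], [0, 0, 0], 0]
  ]
}}

```text
clock: 10.4
position: [499.1, 209.6, 91.2]
orientation: [-1.572, 0.0, 1.533]
wrist_force: [-7.8, -2.4, 13.9]
finger_gap: 0.7
```

```bash
python3 snap.py s5 scene && python3 snap.py d5 side && python3 -c "
import cv2,numpy as np
p=lambda n,x,y,w,h,W,H:cv2.resize(cv2.imread(f'pics/{n}.png')[y:y+h,x:x+w],(W,H),interpolation=cv2.INTER_CUBIC)
m=np.hstack([p('s5',370,195,50,75,400,600),p('d5',255,165,50,75,400,600)])
cv2.imwrite('pics/m5.png',m)"
```

```text
10.45 [499.1 209.6  91.2] [-1.572  0.     1.533] [-7.1 -1.6 13.7] 0.5
10.5 [499.1 209.6  91.2] [-1.572  0.     1.533] [-7.3 -2.1 13. ] 0.8
```

View pics/m5.png

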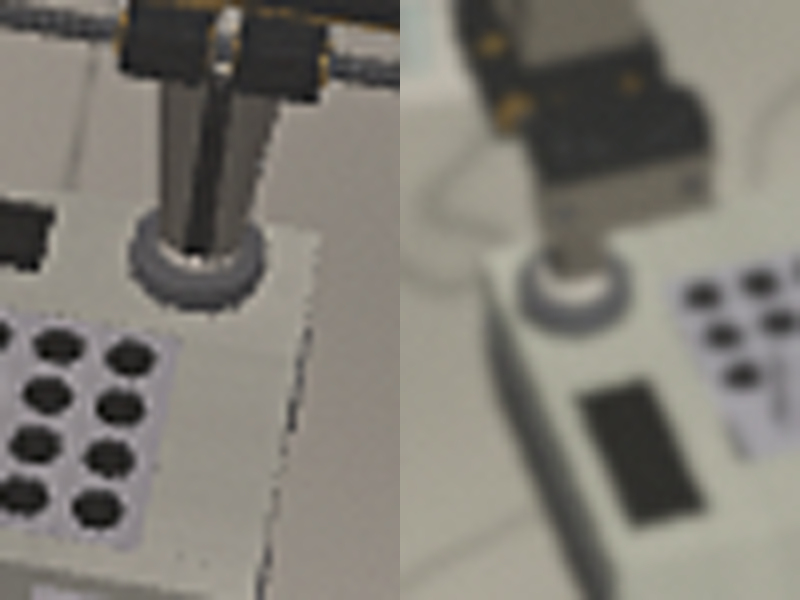

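The key looks sunk towards its collar, but 13.7 N at z=91.2 (expected about 87) is ambiguous. I'll back off and take force readings at a few heights.

Call:
{"op": "move_arm", "data": {
  "moves": [
    [[0, -4, 0], [0, 0, 0], 0],
    [[0, -7, 0], [0, 0, 0], 0],
    [[0, -7, 0], [0, 0, 0], 0],
    [[0, -7, 0], [0, 0, 0], 0]
  ]
}}

```text
clock: 11.0
position: [499.3, 209.7, 95.9]
orientation: [-1.573, -0.0, 1.533]
wrist_force: [1.9, -0.8, 2.0]
finger_gap: 0.2
```

Call:
{"op": "move_arm", "data": {
  "moves": [
    [[0, -1, 0], [0, 0, 0], 0],
    [[0, -2, 0], [0, 0, 0], 0],
    [[0, -2, 0], [0, 0, 0], 0],
    [[0, -2, 0], [0, 0, 0], 0]
  ]
}}

```text
clock: 11.5
position: [498.1, 209.6, 97.4]
orientation: [-1.57, 0.0, 1.533]
wrist_force: [0.6, 0.2, 1.3]
finger_gap: 0.1
```

```bash
python3 snap.py w6
```

```text
11.55 [498.1 209.6  97.4] [-1.57   0.     1.533] [-0.  -0.1  1.2] 0.6
```

Contact force is still about 1.2 N at TCP z=97.4, so the tips reach some 4 mm past the TCP. The key therefore bottomed: 97.4 to 91.2 is its full 6 mm of travel, at over 5 N. I'll retreat and take a last look from above.

Call:
{"op": "move_arm", "data": {
  "moves": [
    [[0, -40, 0], [0, 0, 0], 0],
    [[0, -90, 0], [0, 0, 0], 0],
    [[-20, -135, -40], [0, 0, 0], 20],
    [[-50, -135, -90], [0, 0, 0], 50],
    [[-87, -135, -145], [0, 0, 0], 90],
    [[-87, -135, -145], [0, 0, 0], 90],
    [[-87, -135, -145], [0, 0, 0], 90],
    [[-87, -135, -145], [0, 0, 0], 90]
  ]
}}

```text
clock: 12.55
position: [639.1, 118.4, 232.7]
orientation: [-1.57, -0.0, 1.534]
wrist_force: [0.0, -0.2, -0.2]
finger_gap: 58.2
```

```bash
python3 snap.py w7 && python3 snap.py s7 scene && python3 -c "
import cv2,numpy as np
p=lambda n,x,y,w,h,W,H:cv2.resize(cv2.imread(f'pics/{n}.png')[y:y+h,x:x+w],(W,H),interpolation=cv2.INTER_CUBIC)
m=np.hstack([p('w7',255,110,150,200,450,600),p('s7',150,145,270,190,350,246) if 0 else cv2.copyMakeBorder(p('s7',150,145,270,190,350,246),0,354,0,0,0)])
cv2.imwrite('pics/m7.png',m)"
```

```text
12.6 [639.1 118.4 232.9] [-1.571 -0.     1.535] [-0.3  0.  -0.1] 62.6
12.65 [639.3 118.4 233. ] [-1.571 -0.     1.535] [ 0.7 -0.8 -0.7] 66.5
```

View pics/m7.png

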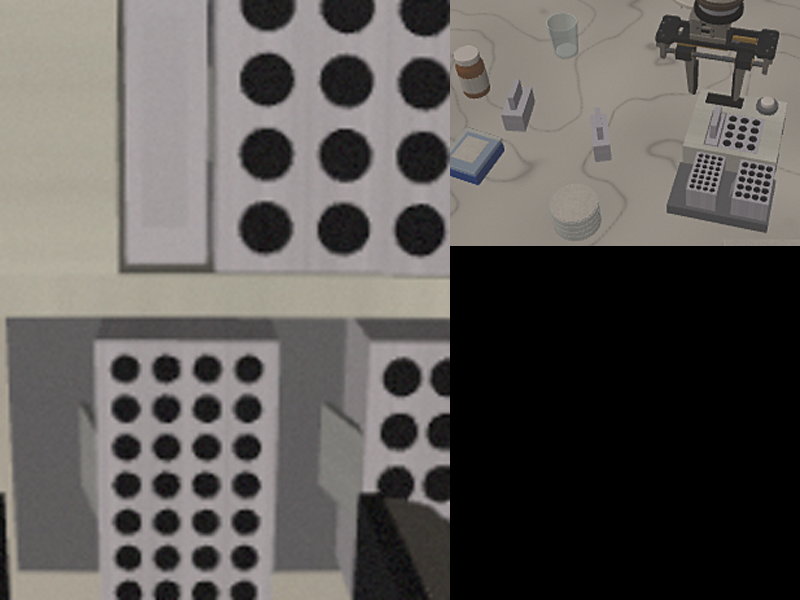

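The last look shows the thin filler flush and square by the end wall, with narrow gaps at the leaf side (u≈208–215) and the rear (v≈265–270). The other two fillers and the visible bystanders stand as before, so I'll hand in.

```bash
python3 -c "
from rig import manip
print(manip.hand_in())"
```

```text
the job is handed in; nothing more can be done
None
```

I lowered the thin (24 mm) filler into the gap, pressed the start key and handed the job in at about 13 s on the robot's clock. No verdict was given.

- **Choice of filler:** I didn't test-fit all three blocks. The gap measured about 29 mm in the wrist camera, and the thin filler then went down freely.
- **Seating:** It met the floor at TCP height 81.0 mm, where about 80.6 was expected. The last close look shows it flush and square by the end wall.
- **Contact leaf:** I couldn't read its angle. While the filler was going down there was a 2.5 N sideways push towards the end wall, which fits a pressed leaf.
- **Start key:** It bottomed at about 13.7 N against its 5 N spring. The TCP read 91.2 mm where I expected about 87. When I backed off, it was still touching at 97.4 mm, so the shut fingertips reach about 4 mm past the TCP and the key made its full 6 mm travel. This is inferred; the key's joint can't be read directly.
- **Everything else:** The other two fillers are still upright, and nothing visible in the last pictures had moved. The tube rack was outside the last crop, and the arm only passed well above it. The arm is clear of everything, with wrist force near zero.

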